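# Set and clamp the carton stop on the packing bench

### The arm

A 6-joint arm with a two-finger parallel gripper is mounted at the origin on the work surface. World frame = base frame: x ahead of the robot, y to its left, z up, the work surface at z = 0. Lengths are in mm, angles in rad, forces in N, time in s.
With the tool pointing down it reaches from about 350 to 975 mm from the base axis. Payload 7.1 kg.
Tool frame: the origin (TCP) lies at the very end of the fingers, on their centre line; the grasp point (between the pads) lies tcp_to_grasp behind it (tcp_to_grasp is the distance from the TCP to the grasp point, in mm); z points along the fingers, x is the direction in which the jaws open and shut, and the axes are right-handed (so a half turn about z gives the same grasp; the last joint's range is limited). The gripper opens to 88 mm and grips with 3 to 60 N. Pads are 20 mm wide; open, the fingers measure 115 mm over their backs; the gripper's body (75 mm by 178 mm) begins 61 mm behind the grasp point.
Start: joints at [-0.019, 0.423, 1.63, -0, 1.089, -0.019], TCP at [624.984, 0.026, 222.675] pointing down, gripper open.
Joint ranges: [-3, 3], [-0.9, 2.11], [0.09, 2.58], [-1.31, 4.45], [0.11, 2.69], [-2.54, 2.54]. Speed limits (rad/s): [2.39, 2.39, 3.01, 3.14, 3.14, 3.14].

### API

Orientations are given as a rotation vector (axis times angle).
In Python, from workcell import get_obs, get_image, close_job, recognise, mark_of, tcp_to_grasp gives the robot as it stands. The module is installed in compiled form; this text tells all that it offers.
- The arm moves only by the tool move_arm, never from a script. Its argument "motion" is a list of rows, each a list of 7 numbers: the shift along the world's x, y, z in mm, then the turn, a rotation vector about the world's x, y, z in rad, then the finger opening in mm, from 0 to 87.8. A call has 1 to 5 rows; each row is the pose to reach, as a shift and turn from the pose commanded when the call began; what a row does not reach only later rows make up. A row lasts 1/12 s, in which the tool goes at most 41.7 mm and 7.16 degrees, less where a joint would pass 70% of its speed; a pose out of reach is approached as far as the arm can. A call with a gripper value outside its range is refused whole. The fingers move at their own pace and stop on an object; the grip force is fixed at half the most. Time passes only in rows, so rows that repeat a pose let the fingers close. It gives the time, the measured TCP pose, the force and the opening at its end, in the units of the state.
- get_obs(): the state, without advancing time (a new reading comes with each control period).
- get_image(name): name is "scene" or "side" or "wrist"; returns a dict with "color" (384x512x3 uint8, red, green, blue), "mtx" (3x3 intrinsics, pixels), "camera_from_world" (4x4, takes a point from world to camera coordinates). Camera axes: x right, y up, looking along -z (the intrinsics and any distortion apply to the point x, -y, -z); pixel columns grow to the right and rows downward; lengths in mm; the calibration is good to about 2 mm. A picture is of the moment at which its call begins. There is no depth.
- close_job(): hands the job in, once; it reports no verdict.
Trained networks look in a picture, given as the dict that the camera call returned (one of the last four; its "shot" number tells which), for a name from the list of things; names that differ only in an ending like _2 or _b are one class to them, and where a whole thing is asked for, a point or a joint stands for the part that bears it (a point fixed in the world has none). Each returns a list of dicts, best first, with "p" (0 to 1); they miss things now and then, are a little off and sometimes report something else, mostly with a low value. They report only what shows in the picture. A call takes as long as a camera call. They do not tell look-alikes from the thing itself.
- recognise(picture, label): "bbox" ([centre column, centre row, width, height] in pixels, round what is visible of it).
- mark_of(picture, label): "location" ([row, column] in pixels: a listed point, or the origin of a listed thing).
The state is a dict: "t": time; "qpos": joint angles; "qvel": joint speeds; "joint_torque": joint torques, N m; "ee_pos": TCP position; "orientation": TCP orientation; "ft_force": force on the tool from outside, world axes, zero at the start; "moment": the same for the moment, N m; "width": finger opening in mm.
Only numpy, scipy, OpenCV 4.12 (cv2) and the standard library are available. Lean on these libraries where they do the work, as an engineer would, in place of code of your own. Each camera call takes 0.05 s, during which the arm holds its last target. There are 200 camera calls.

### The job

Two identical stop rails lie on the packing bench, and only one of them has a carton standing on it. Slide that rail's stop along until its upright plate is up against the carton, without shoving the carton along, then turn the bar knob on the stop clockwise (seen from above) as far as it goes to clamp the stop there, and let go. Leave the other rail's stop and knob as they are.

Things in the scene. Friction and masses are not known exactly. Their poses are not given: they have to be found in the camera images.
- set_grip (a point): Black bar knob on the stop to be set (on the rail with the carton). Bar 44 mm long, 14 wide, 34 high, on a disc 44 across; point on the knob's axis, 9 mm below the bar's top, 116 mm above the bench: grip here, across x. y runs along the bar, z up; turns with the knob. The loose stop (2 N drag) slides along the rail when pulled by the bar; but for the knob, all near it is under 95 mm high.
- set_knob (a joint): Turn of that knob: 0 is loose, bar along the rail; grows clockwise seen from above to a hard stop at 1.4 rad. Starts loose, 0 to 0.25. Stiff (0.12 N m, about 0.2 N m near the end), stays where left; from about 0.9 rad on it presses a pad on the rail and the stop no longer slides.
- set_face (a point): Middle of the front face of that stop's upright steel plate (90 mm wide, 58 high, 8 thick), the face that meets the carton; 60 mm above the bench, 34 mm ahead of the knob's axis. y points along the rail from stop to carton, z up. The rail is an aluminium profile 360 mm long, 100 wide, 30 high, fixed to the bench.
- carton_center (a point): Centre of the carton: closed brown box with a pale tape band, 100 x 100 mm, 60 high, about 1.2 kg, loose on the rail (underside 30 mm above the bench). y points along the rail away from the stop: the face that meets the plate lies 50 mm from here towards -y. z up.
- spare_bar_end (a point): One end of the bar of the identical knob on the other, empty rail (to be left alone): 22 mm from that knob's axis along the bar, about 116 mm above the bench. It moves if that stop is slid or that knob is turned.
Mind the look-alikes: they are no part of the job. Leave any orange look-alike of the part that bears carton_center alone.

How it is judged:
By the outcome, as a careful person would: the job done as asked, in the order asked, and still so for the second after the job is handed in, with the robot touching nothing.
It also fails if it takes over 38 s, if anything falls off the work surface, if the arm or the gripper's body presses on something with over 40 N, if the wrist force passes 120 N, or if a joint passes its speed limit or range.

## Working session

There is one attempt and no reset: what is moved stays moved. The work goes in short steps, Python scripts to look and compute and a tool call to move; the robot and the scene stay as the last step left them, time stands still between calls to the robot, and variables do not carry over. Pictures are saved under pics/ and viewed, about 8 in all and at most 12, crops included, and the job is handed in when it is done.

Besides the shell and the picture viewer there is one more tool, called after "Call:" in YAML: its name, and indented under it one key for each argument. move_arm: Moves the arm, as the interface text tells. Its arguments: {"type":"object","properties":{"motion":{"type":"array"}},"required":["motion"]}

```bash
mkdir -p pics; cat > h.py <<'E'
import numpy as np, cv2
from workcell import *
def ray(im,px):  # px=(col,row)
    K=im["mtx"];T=np.array(im["camera_from_world"]);R=T[:3,:3];c=-R.T@T[:3,3]
    d=np.linalg.inv(K)@np.array([px[0],px[1],1.]);d=R.T@np.array([d[0],-d[1],-d[2]]);return c,d
def onz(im,px,z):
    c,d=ray(im,px);return (c+d*(z-c[2])/d[2]).round(1)
def tri(L):
    A=np.zeros((3,3));b=np.zeros(3)
    for im,px in L:
        c,d=ray(im,px);d=d/np.linalg.norm(d);P=np.eye(3)-np.outer(d,d);A+=P;b+=P@c
    return np.linalg.solve(A,b).round(1)
def proj(im,p):
    T=np.array(im["camera_from_world"]);q=T[:3,:3]@np.array(p)+T[:3,3];q=im["mtx"]@np.array([q[0],-q[1],-q[2]]);return (q[:2]/q[2]).round(1)
def save(im,n,crop=None,s=1):
    a=im["color"][:,:,::-1]
    if crop: a=a[crop[1]:crop[3],crop[0]:crop[2]]
    cv2.imwrite("pics/"+n+".png",cv2.resize(a,None,fx=s,fy=s,interpolation=cv2.INTER_CUBIC))
E
python3 - <<'E'
from h import *
print(tcp_to_grasp)
ims={n:get_image(n) for n in("scene","side")}
for n,im in ims.items():
    print(n,im["mtx"].round(1).tolist())
    for l in("set_grip","set_face","carton_center","spare_bar_end"):
        for m in mark_of(im,l)[:4]:
            r,c=m["location"];z={"set_grip":116,"set_face":60,"carton_center":60,"spare_bar_end":116}[l]
            print(n,l,round(m["p"],2),[round(c),round(r)],onz(im,(c,r),z))
a=np.hstack([ims["scene"]["color"],ims["side"]["color"]])[:,:,::-1]
cv2.imwrite("pics/a.png",cv2.resize(a,(800,300),interpolation=cv2.INTER_AREA))
print(get_obs())
E
```

```text
18.700000000000003
scene [[409.5, 0.0, 252.0], [0.0, 409.5, 192.4], [0.0, 0.0, 1.0]]
scene set_grip 0.49 [228, 169] [ 654.4 -152.7  116. ]
scene set_face 0.82 [238, 196] [ 645.1 -119.4   60. ]
scene carton_center 0.65 [162, 249] [849.6 -25.8  60. ]
scene carton_center 0.62 [196, 316] [845.  152.2  60. ]
scene carton_center 0.6 [266, 248] [669.8  60.6  60. ]
scene spare_bar_end 0.61 [327, 186] [491.5  -0.5 116. ]
side [[394.0, 0.0, 251.7], [0.0, 394.0, 185.8], [0.0, 0.0, 1.0]]
side set_grip 0.85 [296, 216] [ 654.3 -142.7  116. ]
side set_face 0.65 [283, 227] [ 653.4 -118.3   60. ]
side carton_center 0.85 [221, 174] [661.3  63.4  60. ]
side carton_center 0.7 [257, 131] [810.3 107.3  60. ]
side carton_center 0.69 [321, 174] [809.6 -83.4  60. ]
side spare_bar_end 0.84 [171, 221] [495.1   1.2 116. ]
{'t': 0.5, 'qpos': array([-1.89613555e-02,  4.23135710e-01,  1.62990787e+00, -2.16603364e-05,
        1.08859681e+00, -1.90165863e-02]), 'qvel': array([ 0.00021397, -0.00126076, -0.00068777, -0.00022732, -0.00151525,
       -0.00104139]), 'joint_torque': array([-9.46539512e-05, -5.44142532e+01, -2.73815918e+01,  6.43526204e-02,
        1.76395685e-02, -1.97191980e-05]), 'ee_pos': array([6.24976723e+02, 4.43699768e-02, 2.22649650e+02]), 'orientation': array([ 3.14157437e+00,  1.02534233e-04, -7.55442512e-05]), 'ft_force': array([0.56972358, 1.39574669, 0.35272571]), 'moment': array([ 0.00034954, -0.01108386, -0.02731759]), 'width': 87.84068894380577}
```

View pics/a.png

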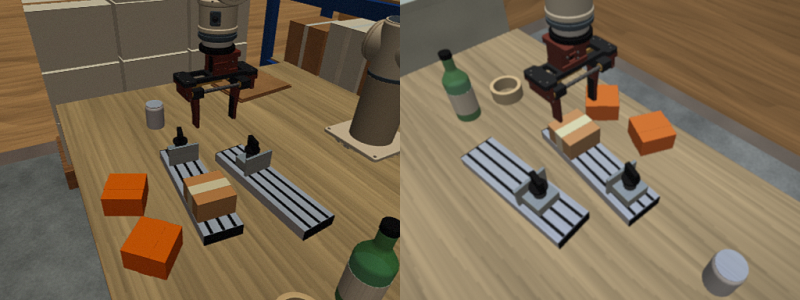

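The views show the brown carton at scene (266,248) on the left rail, with its stop knob at scene (228,169) and side (296,216). Possible mix-ups are the empty rail's knob at scene (322,186) and side (176,225), and the orange boxes at scene (162,249) and (196,316). I choose the knob at scene (228,169) and will check it in a close crop.

```bash
python3 - <<'E'
from h import *
S=get_image("scene");D=get_image("side")
for l in("set_grip","set_face","carton_center"):
    try:
        z={"set_grip":116,"set_face":60,"carton_center":60}[l]
        L=[]
        for im,ref in((S,0),(D,0)):
            ms=mark_of(im,l);ms=[m for m in ms if abs(onz(im,m["location"][::-1],z)[0]-657)<40]
            L.append((im,ms[0]["location"][::-1]))
        print(l,tri(L))
    except Exception as e: print(l,e)
a=[]
for im,(x,y) in((S,(190,140)),(D,(180,130))):
    b=im["color"][y:y+150,x:x+130,::-1].copy()
    a.append(cv2.resize(b,(390,450),interpolation=cv2.INTER_CUBIC))
cv2.imwrite("pics/b.png",np.hstack(a))
E
```

```text
set_grip [ 646.9 -147.5  123.4]
set_face [ 656.1 -117.1   64.5]
carton_center [666.4  64.7  60.7]
```

View pics/b.png

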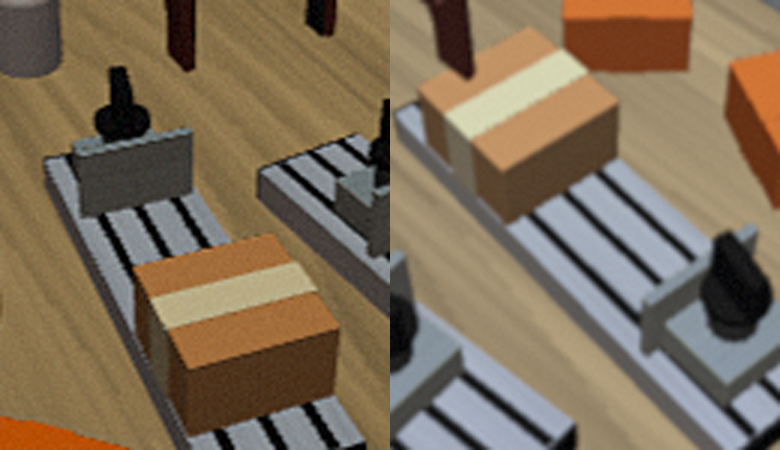

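The crop shows the brown taped carton on this rail, in line with the stop and with a gap between them. Next I compute the rail direction and gap from the corners.

```bash
python3 - <<'E'
from h import *
S=get_image("scene");D=get_image("side")
s=lambda x,y:(190+x/3,140+y/3); d=lambda x,y:(180+(x-390)/3,130+y/3)
print("S plate top",[onz(S,s(*p),89) for p in((76,155),(193,132))],"bot",[onz(S,s(*p),31) for p in((83,217),(192,195))])
cs=[onz(S,s(*p),90) for p in((135,267),(275,235),(338,330),(188,368))]
cd=[onz(D,d(*p),90) for p in((618,100),(500,168),(418,92),(530,27))]
print(cs,np.mean(cs,0));print(cd,np.mean(cd,0))
for im,f,e in((S,s,((45,160),(185,440))),(D,d,((397,112),(725,450)))):
    a,b=[onz(im,f(*p),30) for p in e];v=b-a;print("edge",a,b,np.degrees(np.arctan2(-v[0],v[1])) )
print("D plate", [onz(D,d(*p),89) for p in((645,300),(757,228))])
print("D bar top",[onz(D,d(*p),125) for p in((722,235),(762,285))], "S bar top",onz(S,s(119,68),125))
E
```

```text
S plate top [array([ 699.4, -120.3,   89. ]), array([ 609.3, -109.9,   89. ])] bot [array([ 696.6, -120.6,   31. ]), array([ 610. , -109.4,   31. ])]
[array([713.7,  15.4,  90. ]), array([616.5,  26.2,  90. ]), array([628.2, 123.1,  90. ]), array([723.8, 112.1,  90. ])] [670.55  69.2   90.  ]
[array([714. ,  14.5,  90. ]), array([616.3,  24.4,  90. ]), array([622. , 115.4,  90. ]), array([720.9, 110.7,  90. ])] [668.3   66.25  90.  ]
edge [ 694.8 -205.3   30. ] [725.4 111.9  30. ] -5.510221528653214
edge [630.4 161.6  30. ] [ 596.9 -192.3   30. ] 174.59252236429293
D plate [array([ 609.4, -112.2,   89. ]), array([ 697.6, -123.3,   89. ])]
D bar top [array([ 654.9, -128.5,  125. ]), array([ 644.4, -167.5,  125. ])] S bar top [ 644.8 -164.1  125. ]
```

Call:
move_arm:
  motion:
    - [6,-37,0,0,0,-0.09,80]
    - [12,-74,0,0,0,-0.18,70]
    - [18,-111,-10,0,0,-0.26,60]
    - [25,-149,-30,0,0,-0.26,60]
    - [25,-149,-50,0,0,-0.26,60]

```text
t: 1.42
ee_pos: [651.9, -155.0, 173.5]
orientation: [3.112, -0.413, 0.008]
ft_force: [-1.1, 0.1, 0.2]
width: 60.8
```

```bash
python3 - <<'E'
from h import *
W=get_image("wrist");o=get_obs();print(o["ee_pos"],o["orientation"],o["ft_force"],o["width"],o["t"])
for l in("set_grip","set_face","carton_center"):
    for m in mark_of(W,l)[:3]: print(l,m["p"],m["location"],onz(W,m["location"][::-1],116 if l=="set_grip" else 60))
print(proj(W,[650.4,-149.3,125]),proj(W,[644,-170,125]))
save(W,"w1")
E
```

```text
[ 648.33640451 -152.13753295  167.97602169] [ 3.11421134 -0.41342595 -0.0063553 ] [-1.90341187  1.07313817 -2.83879758] 60.20327038951121 1.4667
set_grip 0.68 [196.8, 254.5] [ 652.  -145.4  116. ]
set_face 0.88 [138.9, 242.7] [ 651.  -111.3   60. ]
carton_center 0.7 [14.2, 451.1] [828.  -62.3  60. ]
[253.6 206.8] [252.6 236.2]
```

View pics/w1.png

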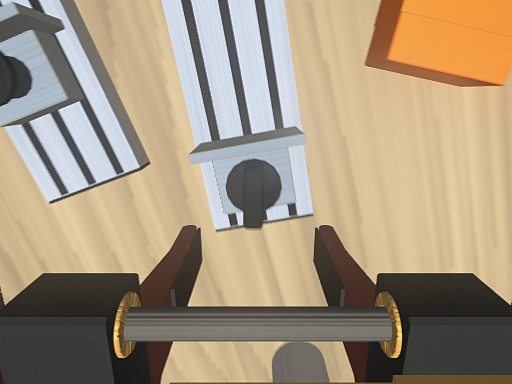

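The wrist view shows the set knob at about (254,195), with the bar running vertically in the image, so the jaws line up with it. The arm has settled, so I refine the axis.

```bash
python3 - <<'E'
from h import *
W=get_image("wrist");o=get_obs();print(o["ee_pos"],o["orientation"],o["t"])
for m in mark_of(W,"set_grip")[:1]: print(m["p"],m["location"],onz(W,m["location"][::-1],116))
for m in mark_of(W,"set_face")[:1]: print(m["p"],m["location"],onz(W,m["location"][::-1],60))
save(W,"w2",(170,110,330,240),4)
E
```

```text
[ 650.26619852 -148.19821535  173.44192474] [-3.11505605e+00  4.06091894e-01 -5.77542960e-04] 1.6667
0.88 [204.9, 259.9] [ 651.6 -145.1  116. ]
0.85 [143.3, 250.0] [ 652.9 -109.4   60. ]
```

View pics/w2.png

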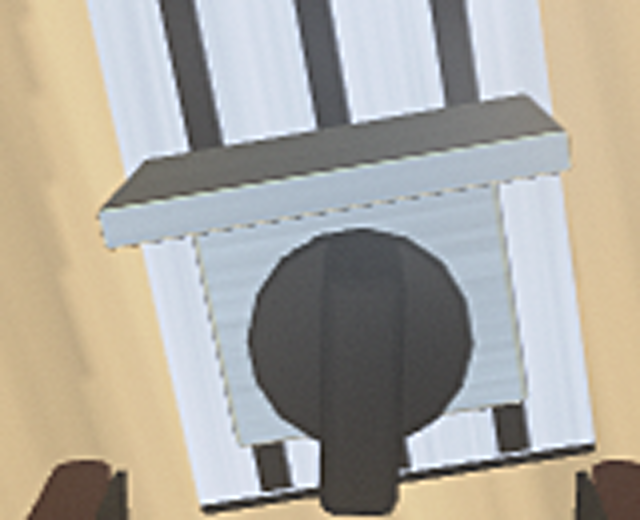

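```bash
python3 - <<'E'
from h import *
W=get_image("wrist");o=get_obs();print(o["ee_pos"],o["t"])
f=lambda x,y:(170+x/4,110+y/4)
print("disc",onz(W,f(360,338),91))
a=onz(W,f(360,513),123);print("bar end",a, "axis",a+22*np.array([.26,.966,0]))
p=onz(W,f(327,480),125);q=onz(W,f(324,280),125);v=q-p;print("bar left edge dir",np.degrees(np.arctan2(v[0],v[1])))
p=onz(W,f(398,480),125);q=onz(W,f(403,280),125);v=q-p;print("right",np.degrees(np.arctan2(v[0],v[1])))
p,q=onz(W,f(100,210),89),onz(W,f(568,132),89);print("plate",p,q,(p+q)/2)
p=onz(W,f(90,0),30);q=onz(W,f(203,510),30);v=p-q;print("railL",np.degrees(np.arctan2(v[0],v[1])),p)
p=onz(W,f(540,0),30);q=onz(W,f(595,445),30);v=p-q;print("railR",np.degrees(np.arctan2(v[0],v[1])),p)
E
```

```text
[ 650.78265112 -147.97080706  174.20871538] 1.8167
disc [ 653.1 -145.4   91. ]
bar end [ 647.2 -166.9  123. ] axis [ 652.92  -145.648  123.   ]
bar left edge dir 14.385367119650594
right 15.549804169701625
plate [ 611.6 -108.5   89. ] [ 701.  -116.8   89. ] [ 656.3  -112.65   89.  ]
railL 5.088567013747682 [610.2 -71.   30. ]
railR 5.23704207363336 [708.5 -97.   30. ]
```

Call:
move_arm:
  motion:
    - [2,2,-30,0,0,0,50]
    - [2,2,-55,0,0,0,50]
    - [2,2,-75,0,0,0,50]
    - [2,2,-75,0,0,0,50]
    - [2,2,-75,0,0,0,50]

```text
t: 2.23
ee_pos: [651.8, -146.2, 97.8]
orientation: [-3.115, 0.406, 0.002]
ft_force: [-0.5, 0.2, 0.5]
width: 49.9
```

Call:
move_arm:
  motion:
    - [0,0,0,0,0,0,30]
    - [0,0,0,0,0,0,0]
    - [0,0,0,0,0,0,0]
    - [0,0,0,0,0,0,0]
    - [0,0,0,0,0,0,0]

```text
t: 2.65
ee_pos: [652.4, -147.1, 98.6]
orientation: [3.115, -0.407, 0.002]
ft_force: [0.5, -0.1, -0.1]
width: 20.0
```

Call:
move_arm:
  motion:
    - [0,0,0,0,0,0,0]
    - [0,0,0,0,0,0,0]
    - [1,10,0,0,0,0,0]
    - [2,22,0,0,0,0,0]
    - [3,35,0,0,0,0,0]

```text
t: 3.07
ee_pos: [654.6, -112.7, 98.3]
orientation: [3.114, -0.409, -0.001]
ft_force: [-2.7, -3.4, 5.4]
width: 13.8
```

Call:
move_arm:
  motion:
    - [1,15,0,0,0,0,0]
    - [3,30,0,0,0,0,0]
    - [4,45,0,0,0,0,0]
    - [6,60,0,0,0,0,0]
    - [6,65,0,0,0,0,0]

```text
t: 3.48
ee_pos: [660.6, -44.7, 98.2]
orientation: [-3.115, 0.405, 0.002]
ft_force: [-3.6, -2.6, 7.6]
width: 14.1
```

Call:
move_arm:
  motion:
    - [0,0,0,0,0,0,0]
    - [0,0,0,0,0,0,0]
    - [0,0,0,0,0,0,0]

```text
t: 3.73
ee_pos: [660.5, -45.4, 98.2]
orientation: [-3.114, 0.406, 0.002]
ft_force: [-4.6, 3.9, 7.6]
width: 13.9
```

```bash
python3 - <<'E'
from h import *
ims={n:get_image(n) for n in("scene","side")}
o=get_obs();print(o["ee_pos"],o["ft_force"],o["moment"],o["width"],o["t"])
S,D=ims["scene"],ims["side"]
print(proj(S,[660,5,60]),proj(D,[660,5,60]))
a=[]
for im,p in((S,[660,5,60]),(D,[660,5,60])):
    x,y=proj(im,p).astype(int);b=im["color"][y-60:y+50,x-50:x+50,::-1];print(x-50,y-60);a.append(cv2.resize(b,(400,440),interpolation=cv2.INTER_CUBIC))
cv2.imwrite("pics/c.png",np.hstack(a))
E
```

```text
[660.54396748 -45.52289372  98.21859702] [-4.08988975  2.44869016  7.37198386] [ 0.43116808  0.80580945 -0.07778586] 13.926712296023414 3.8333
[257.3 230. ] [240.2 189.6]
207 170
190 129
```

View pics/c.png

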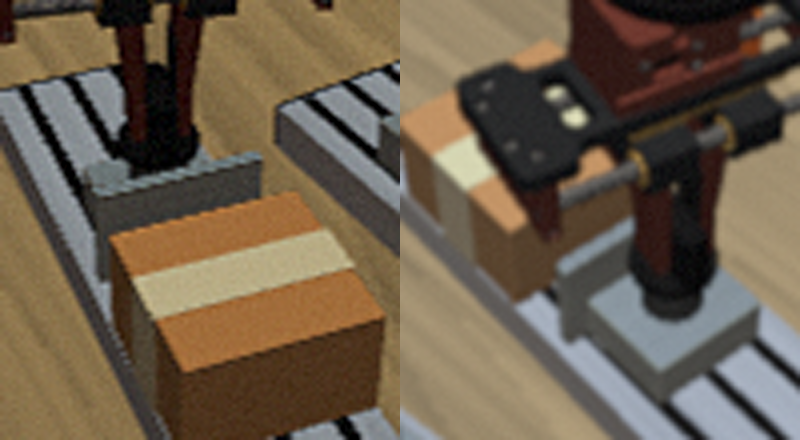

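The crops show the stop has followed the gripper. In the scene crop the plate top edge runs (97,193)–(262,157) and the carton's back top edge (108,237)–(300,193), so there is still a gap.

```bash
python3 - <<'E'
from h import *
S=get_image("scene");D=get_image("side");s=lambda x,y:(207+x/4,170+y/4);d=lambda x,y:(190+(x-400)/4,129+y/4)
u=np.array([.092,.9957,0])
print("S plate",[ (onz(S,s(*p),89),onz(S,s(*p),89)@u) for p in((97,193),(262,157))])
print("S carton",[ (onz(S,s(*p),90),onz(S,s(*p),90)@u) for p in((108,237),(300,193))])
print("D plate",[onz(D,d(*p),z)@u for p,z in(((558,267),89),((565,340),31))])
print("D carton",[onz(D,d(*p),z)@u for p,z in(((515,233),90),((517,302),30))])
E
```

```text
S plate [(array([706.2, -19.5,  89. ]), np.float64(45.554249999999996)), (array([617.8,  -9.4,  89. ]), np.float64(47.478019999999994))]
S carton [(array([715.7,  15.2,  90. ]), np.float64(80.97904000000001)), (array([615.8,  26.2,  90. ]), np.float64(82.74094))]
D plate [np.float64(46.50072), np.float64(46.22203999999999)]
D carton [np.float64(75.89064), np.float64(81.72252999999999)]
```

Call:
move_arm:
  motion:
    - [0.5,6,0,0,0,0,0]
    - [1,12,0,0,0,0,0]
    - [1.7,18,0,0,0,0,0]
    - [2.2,24,0,0,0,0,0]
    - [2.2,24,0,0,0,0,0]

```text
t: 4.35
ee_pos: [662.7, -21.4, 98.2]
orientation: [-3.115, 0.406, 0.002]
ft_force: [-3.7, 2.1, 7.8]
width: 13.6
```

Call:
move_arm:
  motion:
    - [0,0.5,0,0,0,0,0]
    - [0.1,1,0,0,0,0,0]
    - [0.1,1.5,0,0,0,0,0]
    - [0.2,2,0,0,0,0,0]

```text
t: 4.68
ee_pos: [662.8, -20.5, 98.2]
orientation: [3.115, -0.407, -0.002]
ft_force: [-4.8, -1.8, 7.2]
width: 13.8
```

```bash
cat > look.py <<'E'
from h import *
import sys
S=get_image("scene");o=get_obs();print(o["ee_pos"].round(2),o["ft_force"].round(2),o["moment"].round(3),o["width"],o["t"])
x,y=205,170;save(S,sys.argv[1],(x,y,x+110,y+100),7)
cv2.imwrite("raw_"+sys.argv[1]+".png",S["color"][:,:,::-1])
E
python3 look.py d1
```

```text
[662.77 -20.38  98.23] [-6.36 -1.12  8.37] [-0.204  0.89  -0.063] 13.356718958123325 4.7333
```

View pics/d1.png

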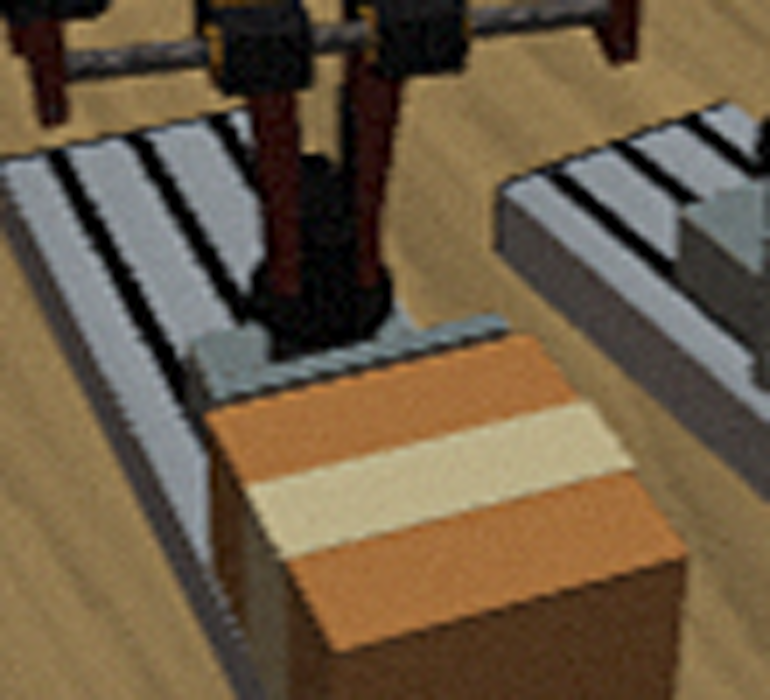

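Call:
move_arm:
  motion:
    - [0.1,1,0,0,0,0,0]
    - [0.2,2,0,0,0,0,0]
    - [0.3,3,0,0,0,0,0]
    - [0.4,4,0,0,0,0,0]
    - [0.4,4,0,0,0,0,0]

```text
t: 5.15
ee_pos: [663.1, -16.3, 98.2]
orientation: [3.115, -0.407, -0.002]
ft_force: [-5.1, -1.4, 8.6]
width: 14.1
```

```bash
python3 - <<'E'
from h import *
W=get_image("wrist");o=get_obs();print(o["ee_pos"].round(2),o["ft_force"].round(2),o["t"])
save(W,"w3",(140,0,390,230),3)
cv2.imwrite("raw_w3.png",W["color"][:,:,::-1]);cv2.imwrite("raw_s3.png",get_image("scene")["color"][:,:,::-1])
E
```

```text
[663.12 -16.33  98.21] [-5.23 -0.8   7.87] 5.2
```

View pics/w3.png

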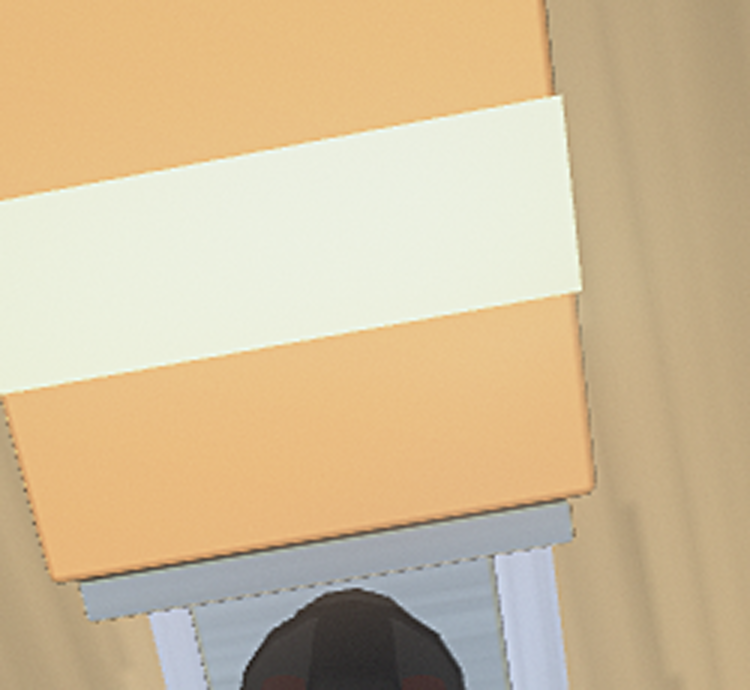

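The carton face and plate front edge (crop, from (80,582) to (570,502)) are nearly touching, with only a thin dark strip between them. Next I get the gap from edge profiles.

```bash
cat > gap.py <<'E'
from h import *
W=get_image("wrist");o=get_obs();print(o["ee_pos"].round(2),o["ft_force"].round(2),o["t"])
T=np.array(W["camera_from_world"]);print("cam",(-T[:3,:3].T@T[:3,3]).round())
a=W["color"].astype(int)
for c in(185,235,285,315):
    r0=int(round(582/3-(c-140-80/3)*(82/490)))
    print(c,[(r,*a[r,c]) for r in range(r0-5,r0+5)])
    print("  1px(mm)",(onz(W,(c,r0),89)-onz(W,(c,r0+1),89)))
cv2.imwrite("raw_w%.2f.png"%o["t"],W["color"][:,:,::-1])
E
python3 gap.py
```

```text
[663.11 -16.32  98.22] [-5.23 -0.23  7.24] 5.3
cam [683.  61. 260.]
185 [(186, np.int64(233), np.int64(186), np.int64(127)), (187, np.int64(236), np.int64(189), np.int64(127)), (188, np.int64(213), np.int64(161), np.int64(110)), (189, np.int64(211), np.int64(157), np.int64(103)), (190, np.int64(82), np.int64(73), np.int64(65)), (191, np.int64(161), np.int64(172), np.int64(154)), (192, np.int64(164), np.int64(172), np.int64(172)), (193, np.int64(161), np.int64(169), np.int64(179)), (194, np.int64(163), np.int64(170), np.int64(178)), (195, np.int64(162), np.int64(169), np.int64(177))]
  1px(mm) [0.2 0.6 0. ]
235 [(178, np.int64(234), np.int64(188), np.int64(130)), (179, np.int64(227), np.int64(176), np.int64(122)), (180, np.int64(206), np.int64(156), np.int64(106)), (181, np.int64(131), np.int64(105), np.int64(80)), (182, np.int64(106), np.int64(98), np.int64(86)), (183, np.int64(172), np.int64(181), np.int64(165)), (184, np.int64(164), np.int64(169), np.int64(177)), (185, np.int64(163), np.int64(168), np.int64(176)), (186, np.int64(160), np.int64(166), np.int64(172)), (187, np.int64(1
[... 451 characters left out ...]
nt64(169), np.int64(178)), (177, np.int64(164), np.int64(168), np.int64(175)), (178, np.int64(164), np.int64(168), np.int64(175))]
  1px(mm) [0.1 0.6 0. ]
315 [(164, np.int64(231), np.int64(185), np.int64(129)), (165, np.int64(234), np.int64(190), np.int64(134)), (166, np.int64(216), np.int64(167), np.int64(115)), (167, np.int64(211), np.int64(159), np.int64(110)), (168, np.int64(98), np.int64(85), np.int64(75)), (169, np.int64(157), np.int64(159), np.int64(140)), (170, np.int64(167), np.int64(173), np.int64(167)), (171, np.int64(167), np.int64(172), np.int64(180)), (172, np.int64(165), np.int64(168), np.int64(177)), (173, np.int64(162), np.int64(167), np.int64(174))]
  1px(mm) [0.1 0.5 0. ]
```

```bash
python3 - <<'E'
from h import *
g=lambda f:cv2.cvtColor(cv2.imread(f),cv2.COLOR_BGR2GRAY).astype(np.float32)
a,b=g("raw_d1.png"),g("raw_s3.png")
# carton lower region
y0,y1,x0,x1=222,275,232,306
for nm,(y0,y1,x0,x1) in {"carton":(226,275,234,304),"static rail2":(185,240,285,330)}.items():
    h=np.outer(np.hanning(y1-y0),np.hanning(x1-x0)).astype(np.float32)
    print(nm,cv2.phaseCorrelate(a[y0:y1,x0:x1],b[y0:y1,x0:x1],h))
S=get_image("scene");print(proj(S,[669,67,90]),proj(S,[669.4,71,90]))
s=lambda x,y:(205+x/7,170+y/7)
A=cv2.imread("raw_s3.png");cmp=np.hstack([cv2.resize(cv2.imread(f)[205:285,225:310],None,fx=4.6,fy=4.6,interpolation=cv2.INTER_CUBIC) for f in("raw_d1.png","raw_s3.png")])
cv2.imwrite("pics/e.png",cmp)
E
```

```text
carton ((0.1989901702879493, -0.11917691757683713), 0.9026095710860358)
static rail2 ((0.5033308327390458, -0.09449006162030571), 0.9514649670212357)
[268.1 238.2] [269.  239.5]
```

View pics/e.png

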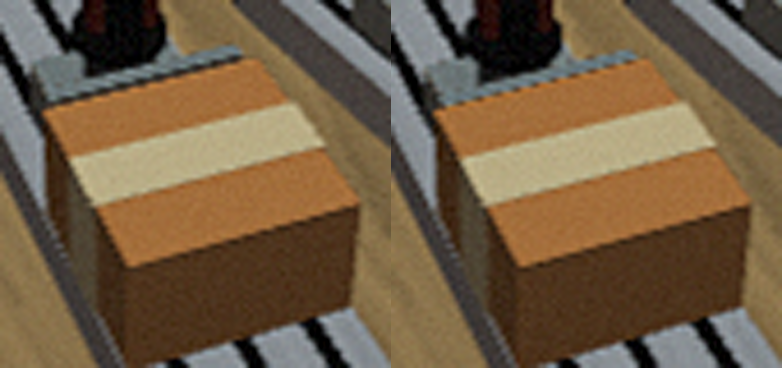

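The carton has not moved (0.2, −0.1 px, within the static scatter). From here I creep, tracking the tape in the wrist view. It stops shifting relative to the gripper once the plate touches.

Call:
move_arm:
  motion:
    - [0,0.25,0,0,0,0,0]
    - [0,0.5,0,0,0,0,0]
    - [0,0.5,0,0,0,0,0]

```text
t: 5.6
ee_pos: [663.1, -16.1, 98.2]
orientation: [3.115, -0.407, -0.002]
ft_force: [-3.6, -1.4, 7.4]
width: 14.0
```

```bash
cat > trk.py <<'E'
from h import *
def meas(W):
    a=cv2.GaussianBlur(W["color"],(3,3),0).astype(float);b=a[:,:,2];t=[];e=[];w=[]
    for c in range(180,320,5):
        r0=int(round(582/3-(c-140-80/3)*(82/490)))
        k=np.arange(r0-85,r0-30);d=-(np.diff(b[k[0]:k[-1]+2,c]));d=np.clip(d,5,None)-5;i=d.argmax();s=slice(max(i-2,0),i+3);t.append((k[s]*d[s]).sum()/d[s].sum())
        q=W["color"][r0-10:r0+10,c].astype(float).sum(1);j=5+q[5:15].argmin();e.append(r0-10+j);w.append(np.clip(450-q[j-3:j+3],0,None).sum()/230)
    return np.mean(t),np.mean(e),np.mean(w)
M=[];F=[]
for i in range(2):
    W=get_image("wrist");M.append(meas(W));o=get_obs();F.append(o["ft_force"])
M=np.mean(M,0);print("tape row %.2f strip row %.2f dark width %.2f"%tuple(M),o["ee_pos"].round(2),np.mean(F,0).round(2),o["t"])
E
python3 - <<'E'
import cv2,re
src=open('trk.py').read().split("M=[]")[0];exec(src)
print("before",meas({"color":cv2.imread("raw_w5.30.png")[:,:,::-1]}),meas({"color":cv2.imread("raw_w3.png")[:,:,::-1]}))
E
python3 trk.py
```

```text
before (np.float64(111.32766359265422), np.float64(179.42857142857142), np.float64(1.0793478260869567)) (np.float64(111.32811861705679), np.float64(179.42857142857142), np.float64(1.0891304347826085))
tape row 111.86 strip row 179.71 dark width 0.84 [663.14 -16.07  98.23] [-5.32 -1.52  8.11] 5.7
```

Call:
move_arm:
  motion:
    - [0,0.3,0,0,0,0,0]
    - [0.1,0.6,0,0,0,0,0]
    - [0.1,0.6,0,0,0,0,0]

```text
t: 5.95
ee_pos: [663.1, -16.0, 98.2]
orientation: [3.114, -0.407, -0.002]
ft_force: [-5.1, -4.0, 8.8]
width: 13.7
```

```bash
python3 trk.py
```

```text
tape row 111.97 strip row 179.79 dark width 0.85 [663.13 -16.03  98.21] [-5.33 -4.36  7.37] 6.05
```

Call:
move_arm:
  motion:
    - [0,0.4,0,0,0,0,0]
    - [0,0.4,0,0,0,0,0]

```text
t: 6.22
ee_pos: [663.2, -16.0, 98.2]
orientation: [3.114, -0.406, -0.002]
ft_force: [-5.2, -5.3, 8.6]
width: 13.6
```

```bash
python3 trk.py
```

```text
tape row 112.03 strip row 179.88 dark width 0.83 [663.14 -15.99  98.21] [-5.7  -5.44  8.13] 6.3167
```

The force rose from −1.4 to −5.4 N over about 1 mm of command with no motion, and the tape shift stopped, so the plate is touching the carton. I ease the push slightly and start turning.

Call:
move_arm:
  motion:
    - [0,-0.3,0,0,0,-0.08,0]
    - [0,-0.3,0,0,0,-0.16,0]
    - [0,-0.3,0,0,0,-0.24,0]
    - [0,-0.3,0,0,0,-0.3,0]
    - [0,-0.3,0,0,0,-0.3,0]

```text
t: 6.73
ee_pos: [663.2, -16.0, 98.2]
orientation: [3.017, -0.872, -0.002]
ft_force: [-6.1, -5.2, 9.3]
width: 13.9
```

```bash
python3 - <<'E'
from h import *
o=get_obs();print(o)
W=get_image("wrist");save(W,"w4",(100,0,420,240),2.5)
S=get_image("scene");cv2.imwrite("raw_s4.png",S["color"][:,:,::-1])
E
```

```text
{'t': 6.7333, 'qpos': array([-4.15638786e-02,  6.26922021e-01,  1.60998423e+00, -1.39436389e-03,
        9.06153605e-01,  5.22075109e-01]), 'qvel': array([-0.00145728,  0.0001543 , -0.00017278,  0.00090179, -0.00081921,
       -0.07816544]), 'joint_torque': array([  3.28273013, -57.6141715 , -23.91870439,   1.14137214,
        -1.56183511,   0.69734752]), 'ee_pos': array([663.15259705, -16.00893616,  98.20751921]), 'orientation': array([ 3.01667637e+00, -8.71997072e-01, -1.82766103e-03]), 'ft_force': array([-6.12140874, -5.15765772,  9.33494876]), 'moment': array([-0.83646042,  0.98885635, -0.16402579]), 'width': 13.86277883135041}
```

View pics/w4.png

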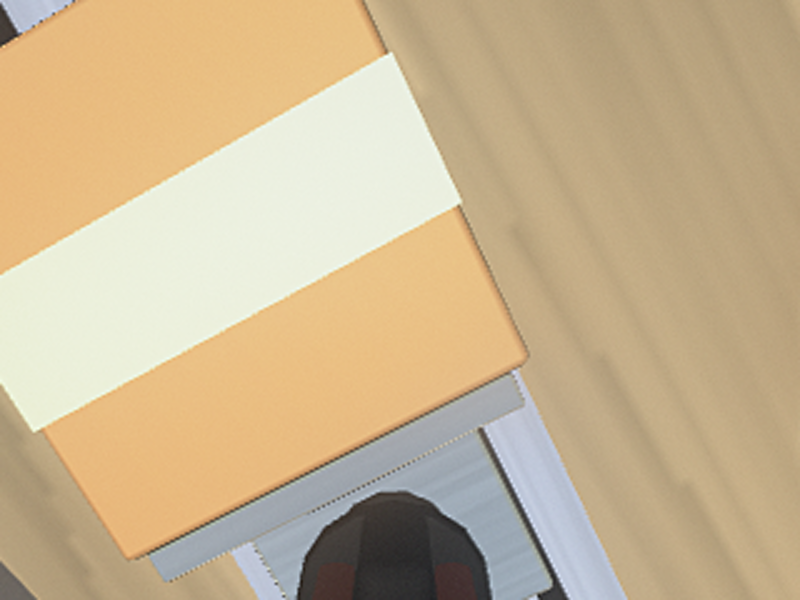

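Plate and carton are still in contact after 0.3 rad of turn, with the TCP unmoved. I keep turning.

Call:
move_arm:
  motion:
    - [0,0,0,0,0,-0.1,0]
    - [0,0,0,0,0,-0.2,0]
    - [0,0,0,0,0,-0.3,0]
    - [0,0,0,0,0,-0.4,0]
    - [0,0,0,0,0,-0.5,0]

```text
t: 7.25
ee_pos: [663.2, -16.1, 98.2]
orientation: [2.706, -1.593, -0.001]
ft_force: [-5.2, -5.0, 7.5]
width: 14.2
```

Call:
move_arm:
  motion:
    - [0,0,0,0,0,-0.1,0]
    - [0,0,0,0,0,-0.2,0]
    - [0,0,0,0,0,-0.3,0]
    - [0,0,0,0,0,-0.36,0]
    - [0,0,0,0,0,-0.36,0]

```text
t: 7.67
ee_pos: [663.2, -16.1, 98.2]
orientation: [2.378, -2.05, -0.001]
ft_force: [-4.9, -5.3, 8.9]
width: 13.9
```

```bash
cat > st.py <<'E'
from h import *
o=get_obs();v=o["orientation"];print(o["t"],o["ee_pos"].round(2),o["ft_force"].round(1),o["moment"].round(3),o["joint_torque"].round(2)[5],o["width"],"yaw",2*np.arctan2(-v[1]*np.sign(v[0]),abs(v[0])))
E
python3 st.py
```

```text
7.6667 [663.17 -16.11  98.21] [-4.9 -5.3  8.9] [-0.84   1.072 -0.12 ] 0.74 13.93506951886102 yaw 1.4229125364345456
```

Call:
move_arm:
  motion:
    - [0,0,0,0,0,-0.04,0]
    - [0,0,0,0,0,-0.08,0]
    - [0,0,0,0,0,-0.08,0]
    - [0,0,0,0,0,-0.08,0]

```text
t: 8.0
ee_pos: [663.2, -16.1, 98.2]
orientation: [2.298, -2.139, -0.0]
ft_force: [-5.4, -4.9, 8.5]
width: 13.7
```

```bash
python3 st.py
```

```text
8.0 [663.24 -16.12  98.23] [-5.4 -4.9  8.5] [-0.865  0.935  0.325] 0.38 13.733911248540531 yaw 1.498874868448579
```

Call:
move_arm:
  motion:
    - [0,0,0,0,0,-0.03,0]
    - [0,0,0,0,0,-0.06,0]
    - [0,0,0,0,0,-0.06,0]
    - [0,0,0,0,0,-0.06,0]

```text
t: 8.33
ee_pos: [663.5, -16.1, 98.2]
orientation: [2.235, -2.206, 0.001]
ft_force: [-3.3, -5.0, 7.0]
width: 14.4
```

```bash
python3 st.py
```

```text
8.3333 [663.52 -16.07  98.22] [-3.3 -5.   7. ] [-0.725  0.806  0.654] 0.77 14.4420872503671 yaw 1.5578402320909968
```

At yaw of about 1.49 the moment climbs sharply (−0.12 → +0.65 N m), so the hard stop is reached. I ease off and release.

Call:
move_arm:
  motion:
    - [0,-0.3,0,0,0,0.03,0]
    - [0,-0.6,0,0,0,0.05,0]
    - [0,-0.6,0,0,0,0.05,0]

```text
t: 8.58
ee_pos: [663.5, -16.1, 98.2]
orientation: [2.289, -2.15, -0.0]
ft_force: [-4.6, -2.2, 7.0]
width: 14.0
```

Call:
move_arm:
  motion:
    - [0,0,0,0,0,0,25]
    - [0,0,0,0,0,0,40]
    - [0,0,0,0,0,0,40]
    - [0,0,0,0,0,0,40]
    - [0,0,0,0,0,0,40]

```text
t: 9.0
ee_pos: [663.9, -16.1, 97.5]
orientation: [-2.288, 2.153, 0.0]
ft_force: [-0.3, -1.0, 0.7]
width: 39.7
```

Call:
move_arm:
  motion:
    - [0,0,10,0,0,0,40]
    - [0,0,30,0,0,0,40]
    - [0,0,55,0,0,0,40]
    - [0,0,80,0,0,0,40]
    - [0,0,80,0,0,0,40]

```text
t: 9.42
ee_pos: [667.2, -16.5, 183.8]
orientation: [-2.284, 2.149, -0.01]
ft_force: [1.6, -0.0, 0.3]
width: 40.0
```

Call:
move_arm:
  motion:
    - [0,-25,20,0,0,0,40]
    - [0,-50,40,0,0,0,40]
    - [0,-80,60,0,0,0,40]
    - [0,-80,60,0,0,0,40]
    - [0,-80,60,0,0,0,40]

```text
t: 9.83
ee_pos: [664.5, -97.8, 239.1]
orientation: [-2.284, 2.155, -0.003]
ft_force: [-0.3, 0.7, -0.2]
width: 40.2
```

```bash
python3 st.py; python3 - <<'E'
from h import *
S=get_image("scene");D=get_image("side")
cv2.imwrite("raw_s5.png",S["color"][:,:,::-1])
for l in("set_grip","carton_center","spare_bar_end"):
  for n,im in(("S",S),("D",D)):
    for m in mark_of(im,l)[:2]: print(l,n,round(m["p"],2),m["location"],onz(im,m["location"][::-1],60 if l[0]=="c" else 116))
A=S["color"][165:285,205:315,::-1];B=D["color"][130:250,170:280,::-1]
cv2.imwrite("pics/f.png",cv2.resize(np.hstack([A,B]),(792,432),interpolation=cv2.INTER_CUBIC))
g=lambda f:cv2.cvtColor(cv2.imread(f),cv2.COLOR_BGR2GRAY).astype(np.float32)
a,b=g("raw_d1.png"),g("raw_s5.png")
y0,y1,x0,x1=226,275,234,304;h=np.outer(np.hanning(y1-y0),np.hanning(x1-x0)).astype(np.float32);print("carton shift px",cv2.phaseCorrelate(a[y0:y1,x0:x1],b[y0:y1,x0:x1],h))
E
```

```text
9.8333 [664.45 -97.8  239.1 ] [-0.3  0.7 -0.2] [0.02  0.091 0.008] -0.12 40.179527827653075 yaw 1.512509729990638
set_grip S 0.61 [202.4, 250.8] [663.8 -17.3 116. ]
set_grip D 0.78 [174.8, 247.1] [662.1 -13.  116. ]
carton_center S 0.93 [313.3, 195.9] [843.5 147.5  60. ]
carton_center S 0.74 [246.7, 264.7] [669.8  56.1  60. ]
carton_center D 0.83 [174.4, 227.2] [669.3  54.3  60. ]
carton_center D 0.79 [170.4, 320.8] [818.  -75.5  60. ]
spare_bar_end S 0.62 [188.2, 326.2] [499.4   6.9 116. ]
spare_bar_end D 0.75 [221.9, 169.4] [491.    1.4 116. ]
carton shift px ((0.14344835572839543, 0.09717658163393494), 0.9020169072681004)
```

View pics/f.png

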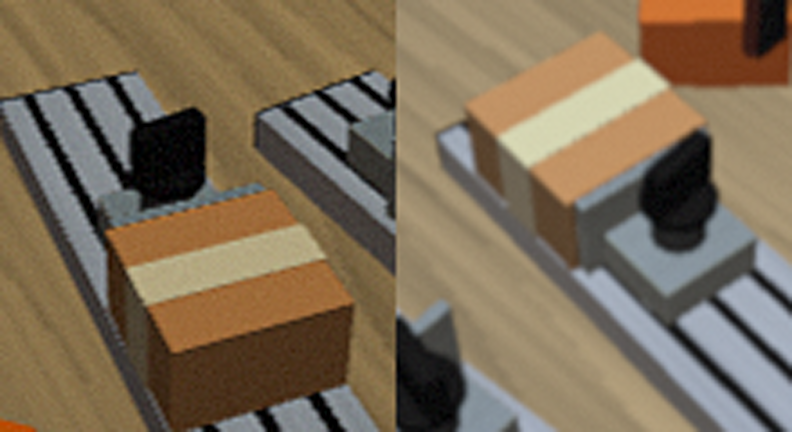

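```bash
python3 -c "
from workcell import *
print(close_job())"
```

```text
the job is handed in; nothing more can be done
None
```

The stop on the carton's rail is now against the carton and clamped, and the job was handed in at about 10 s of the 38 s allowed.

- **Slide:** I gripped the bar knob and slid the stop about 131 mm along the rail. At contact the force rose from about 1.4 N to 5.4 N with no further motion.
- **Clamp:** I turned the knob clockwise until it hit its hard stop. The jaws were at about 1.49 rad, which is about 1.40 rad relative to the rail, and the moment about the knob axis rose from −0.12 to +0.65 N m. I then eased off, opened the gripper and moved it clear.
- **Last checks:**
  - The final pictures show the plate against the carton and the bar across the rail.
  - The carton's image shift against a picture taken before contact was about 0.15 px, or roughly 0.3 mm, which is within measurement noise.
  - The other rail's knob was never touched. Its estimated bar end agrees with the start to within the networks' scatter (4 mm in the side view, up to about 11 mm in the scene view).
- **Disagreements:** An early estimate from the scene camera put the remaining gap about 4 mm larger than the wrist view did. The network's final carton centre was also a few mm off its first estimate. I relied on the wrist view, the contact force and the image shift, which agreed with each other.

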